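# Pour returned crate feet for dusting and box them

### The arm

A 6-joint arm with a two-finger parallel gripper is mounted at the origin on the work surface. World frame = base frame: x ahead of the robot, y to its left, z up, the work surface at z = 0. Lengths are in m, angles in rad, forces in N, time in s.
With the tool pointing down it reaches from about 0.275 to 1 m from the base axis. Payload 8.4 kg.
Tool frame: the origin (TCP) lies on the centre line of the jaws, within the pads' length; the fingertips stand 17 mm ahead of it and the grasp point (between the pads) lies 2 mm behind it (bot.tcp_to_tips is the y of the fingertips in the tool frame, in m); y points along the fingers, z is the direction in which the jaws open and shut, and the axes are right-handed (so a half turn about y gives the same grasp; the last joint's range is limited). The gripper opens to 85 mm and grips with 20 to 120 N. Pads are 22 mm wide; open, the fingers measure 114 mm over their backs; the gripper's body (76 mm by 85 mm) begins 54 mm behind the grasp point. The pads swing forward as they close: fully open they stand 13 mm farther back than shut.
Start: joints at [-1.242, 0.353, 1.633, -0, 1.155, -0.002], TCP at [0.203, -0.591, 0.248] pointing down, gripper open.
Joint ranges: [-2.63, 2.63], [-0.92, 2.1], [0.06, 2.66], [-1.3, 4.44], [0, 2.69], [-3.02, 3.02]. Speed limits (rad/s): [2.22, 2.22, 2.79, 3.14, 3.14, 3.14].

### API

Orientations are given as a unit quaternion [x, y, z, w].
In Python, from workcell import bot, hand, kinematics, get_obs, vision, hand_in gives the robot as it stands. The module is installed in compiled form; this text tells all that it offers. Calls block until the motion is done:
- bot.reach(position, orientation): joint-space move of the TCP to a pose.
- bot.servo_line(position, ori=None, velocity=0.15): straight line of the TCP; ori=None keeps the orientation; velocity is the mean speed in m/s.
- bot.goto_joints(angles): joint-space move.
- hand.move_gripper(opening, strength=None): finger opening in m; strength is the grip in N (None keeps the last); returns when the fingers have stopped.
- bot.dwell(seconds).
- kinematics.solve_ik(position, orientation): joint angles nearest the present ones, or None.
- get_obs(): the state.
- vision.read_camera(name): name is "scene" or "top" or "wrist"; returns a dict with "frame" (384x512x3 uint8, red, green, blue), "intrinsics" (3x3 intrinsics, pixels), "view" (4x4, takes a point from world to camera coordinates). Camera axes: x right, y down, z forward; pixel columns grow to the right and rows downward; lengths in m; the calibration is good to about 2 mm. A picture is of the moment at which its call begins. There is no depth.
A pose or a line that the arm cannot do raises bot.IKError and nothing moves.
- hand_in(): hands the job in, once; it reports no verdict.
The state is a dict: "time_s": time; "joint_pos": joint angles; "joint_vel": joint speeds; "joint_efforts": joint torques, N m; "position": TCP position; "orientation": TCP orientation; "wrist_force": force on the tool from outside, world axes, zero at the start; "ft_torque": the same for the moment, N m; "gripper_width": finger opening in m.
Only numpy, scipy, OpenCV 4.12 (cv2) and the standard library are available. Lean on these libraries where they do the work, as an engineer would, in place of code of your own. Each camera call takes 0.05 s, during which the arm holds its last target. There are 200 camera calls.

### The job

Pour the crate feet out of the heavy steel tub into the dusting machine's catch tray by rocking the tub over on its base edge (do not lift it off its stand or reach in for the feet), and set it back upright in its place. When all the feet lie in the tray, press the machine's start button right down, and after that collect every foot from the tray into the grey tote, leaving the jar, bucket and carton alone.

Things in the scene. Friction and masses are not known exactly. Their poses are not given: they have to be found in the camera images.
- machine: fixed grey bench machine, in a row along its y; origin on the table under the tray. y -140..+140: catch tray. y +150..+340: the tub's stand, 240 wide, 90 high, rubber top. y -200..-140: console, 50 high. From the stand's top edge a slick sheet chute slopes 48 degrees down to y +76, between two cheek posts (x +-99..120, y +116..146, 115 high); the chute stops the tub at 73 degrees. Units mm
- tray (a point): the middle of the aluminium catch tray's floor, 6 mm above the table; axes as the machine's. Inside 230 mm (x) by 280 mm (y); side walls at x = +-117 mm rise to 18 mm above the table, low enough to grip a foot over them; the console (-y) and the chute (+y, from y +76 up to the stand) close its ends. Slick: friction about 0.15
- stand (a point): the point on top of the stand where the middle of the tub's underside belongs (within 30 mm); axes as the machine's
- start_top (a point): the middle of the top of the start button, a round black button 32 mm wide on the console, about 68 mm above the table; pressed straight down
- start (a joint): travel of the start button: 0 out, 0.006 m fully pressed (5 N, springs back)
- tub: loose dark steel pouring tub, 4 kg (x 0.85 to 1.2); origin: middle of its underside. Floor 180 (x) by 160 mm (y), 6 thick; walls 5 mm: back (+y) 130 high, sides 100. At -y no upright wall but a lip 45 mm long rising outwards at 25 degrees, over which it pours towards the tray. Rocking = a positive turn about its x on the lower -y edge; at 67 degrees all feet slide out
- tub_handle (a point): middle of the tub's handle: a round steel bar 14 mm thick, 120 mm long along the tub's x, on two uprights at its ends 45 mm above the back wall; 175 mm above the underside, 157 mm behind the pouring edge. About 15 N here rocks the tub; it balances at about 63 degrees; below that it falls back, beyond it falls on to the chute: keep hold. The bar can turn between the gripper's pads
- tub_edge (a point): the middle of the tub's lower -y edge, on which it rocks; at the start 5 mm inside the stand's edge. At its ends two 12 mm steel studs stick out 22 mm sideways and bear against the two cheek posts, 3 mm in front of them, so that the tub cannot slide off towards the tray
- foot1: a crate foot: wooden block with a black rubber sole, 62 x 42 x 32 mm (its x, y, z), 0.1 kg; origin at its middle. All feet are alike; absent ones read None. At the start it lies flat on the tub's floor
- foot2: a crate foot: wooden block with a black rubber sole, 62 x 42 x 32 mm (its x, y, z), 0.1 kg; origin at its middle. All feet are alike; absent ones read None. At the start it lies flat on the tub's floor
- foot3: a crate foot: wooden block with a black rubber sole, 62 x 42 x 32 mm (its x, y, z), 0.1 kg; origin at its middle. All feet are alike; absent ones read None. At the start it lies flat on the tub's floor
- foot4: a crate foot: wooden block with a black rubber sole, 62 x 42 x 32 mm (its x, y, z), 0.1 kg; origin at its middle. All feet are alike; absent ones read None. At the start it lies flat on the tub's floor
- foot5: a crate foot: wooden block with a black rubber sole, 62 x 42 x 32 mm (its x, y, z), 0.1 kg; origin at its middle. All feet are alike; absent ones read None. At the start it lies flat on the tub's floor
- foot6: a crate foot: wooden block with a black rubber sole, 62 x 42 x 32 mm (its x, y, z), 0.1 kg; origin at its middle. All feet are alike; absent ones read None. At the start it lies flat on the tub's floor
- tote: the loose grey plastic tote, 220 x 170 x 80 mm outside (x, y, z), 5 mm walls and floor, 1.5 kg, open on top; origin in the middle of its underside
- jar: a glass jar 70 mm wide and 100 mm tall, to be left alone; origin under its middle
- bucket: a small white bucket 90 mm wide and 80 mm tall, to be left alone; origin under its middle
- carton: a cardboard carton 70 x 110 x 60 mm, to be left alone; origin under its middle
Mind the look-alikes: they are no part of the job. Leave any blue look-alike of the foot3 alone. What is shaped like the foot6 but white is not meant.

How it is judged:
By the outcome, as a careful person would: the job done as asked, in the order asked, and still so for the second after the job is handed in, with the robot touching nothing.
Of foot1, foot2, foot3, foot4, foot5, foot6 only 4 to 6 are there at a start; the rules pass over those that are not, and their reading is None.
At some moment in a run one of foot1, foot2, foot3, foot4, foot5, foot6 may be knocked a few centimetres aside while the robot is not near it.
Once in a run the grip may slacken for a moment while it holds something.
It also fails if it takes over 210 s, if anything falls off the work surface, if the arm or the gripper's body presses on something with over 40 N, if the wrist force passes 120 N, or if a joint passes its speed limit or range.

## Working session

There is one attempt and no reset: what is moved stays moved. The work goes in short steps, each a Python script; the robot and the scene stay as the last script left them, time stands still between calls to the robot, and variables do not carry over. Pictures are saved under pics/ and viewed, about 12 in all and at most 16, crops included, and the job is handed in when it is done.

```bash
mkdir -p pics; ls; cat > h.py <<'E'
import numpy as np, cv2
from workcell import bot, hand, kinematics, get_obs, vision, hand_in
from scipy.spatial.transform import Rotation as R
def shot(cam,name=None):
    d=vision.read_camera(cam); im=cv2.cvtColor(d['frame'],cv2.COLOR_RGB2BGR)
    if name: cv2.imwrite(f'pics/{name}.png',im)
    return im,np.array(d['intrinsics']),np.array(d['view'])
def ray(K,V,uv):
    d=np.linalg.inv(K)@np.array([uv[0],uv[1],1.]); Rm=V[:3,:3]
    return -Rm.T@V[:3,3], Rm.T@d
def onplane(K,V,uv,z):
    c,d=ray(K,V,uv); return c+d*(z-c[2])/d[2]
def proj(K,V,p):
    q=V[:3,:3]@np.asarray(p)+V[:3,3]; q=K@q; return q[:2]/q[2]
def tri(*obs):
    A=np.zeros((3,3));b=np.zeros(3)
    for K,V,uv in obs:
        c,d=ray(K,V,uv); d/=np.linalg.norm(d); M=np.eye(3)-np.outer(d,d); A+=M;b+=M@c
    return np.linalg.solve(A,b)
E
python3 - <<'E'
from h import *
for c in('top','scene'):
    im,K,V=shot(c,c+'0'); np.savez(f'pics/{c}0.npz',K=K,V=V); print(K,-V[:3,:3].T@V[:3,3],V[2,:3])
o=get_obs(); print(o['time_s'],o['position'],o['orientation'],o['wrist_force'],R.from_quat(o['orientation']).as_matrix())
a=cv2.imread('pics/top0.png');b=cv2.imread('pics/scene0.png')
E
```

```text
pics
[[431.74033992   0.         254.51774838]
 [  0.         431.74033992 189.5960835 ]
 [  0.           0.           1.        ]] [0.39884636 0.03348808 1.40199245] [ 0.10376323 -0.00564193 -0.99458603]
[[349.66966934   0.         257.49589375]
 [  0.         349.66966934 191.27143671]
 [  0.           0.           1.        ]] [1.21401768 0.22759594 0.96632622] [-0.65256783 -0.17534227 -0.73716369]
0.1 [ 0.20286386 -0.59073321  0.24764912] [-0.11648781  0.69789253 -0.6970229   0.11634294] [-0.28101481 -0.19942302 -0.75722046] [[-9.45789821e-01 -4.04567642e-04  3.24779080e-01]
 [-3.24779332e-01  1.17932553e-03 -9.45789086e-01]
 [-3.84601255e-07 -9.99999223e-01 -1.24678929e-03]]
```

View pics/top0.png

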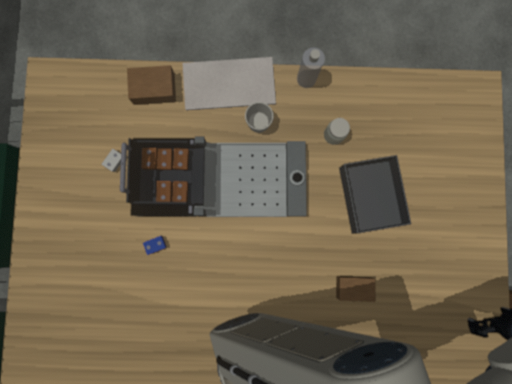

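View pics/scene0.png

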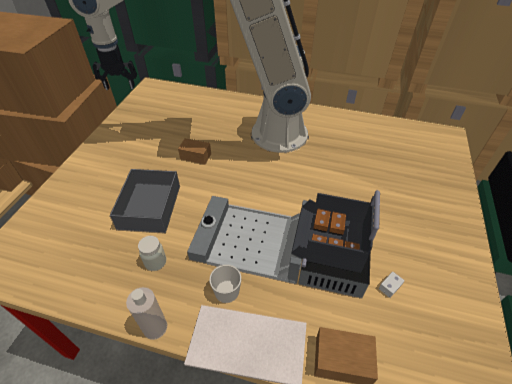

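The top view shows the tub at (165,177) with brown feet at about (150,158), (164,158), (181,158), (164,190) and (181,190). The tray is at (253,180), the button at (297,178) and the tote at (376,194). Look-alikes to avoid are the blue block at (154,245) and the white block at (113,159). The brown block at (356,288) needs identifying, and so does the box at (151,85). Next is a close crop plus pixel measurements.

```bash
python3 - <<'E'
from h import *
a=cv2.imread('pics/top0.png');b=cv2.imread('pics/scene0.png')
A=cv2.resize(a[125:230,100:320],None,fx=3.6,fy=3.6,interpolation=cv2.INTER_CUBIC)[:,:800]
A=cv2.convertScaleAbs(A,alpha=1.6,beta=15)
cv2.imwrite('pics/c_top.png',A)
B=cv2.resize(b[175:305,180:410],None,fx=3.4,fy=3.4,interpolation=cv2.INTER_CUBIC)
cv2.imwrite('pics/c_scene.png',cv2.convertScaleAbs(B,alpha=1.6,beta=15))
d=np.load('pics/top0.npz');K,V=d['K'],d['V']
for n,uv,z in [('button',(297,178),.068),('consoleTR',(307,142),.05),('consoleBR',(307,216),.05),('carton?',(151,85),.06),('block?',(356,288),.05),('tote',(376,194),.08),('handle',(124,168),.265)]: print(n,onplane(K,V,uv,z).round(3))
for c in [(341,166),(396,156),(410,223),(357,233)]: print(onplane(K,V,c,.08).round(3))
for c in [(337,276),(375,277),(376,301),(337,300)]: print('b',onplane(K,V,c,.04).round(3))
E
```

```text
button [ 0.578 -0.106  0.068]
consoleTR [ 0.697 -0.137  0.05 ]
consoleBR [ 0.461 -0.141  0.05 ]
carton? [0.866 0.366 0.06 ]
block? [ 0.244 -0.295  0.05 ]
tote [ 0.534 -0.349  0.08 ]
handle [0.565 0.375 0.265]
[ 0.618 -0.24   0.08 ]
[ 0.654 -0.411  0.08 ]
[ 0.447 -0.453  0.08 ]
[ 0.412 -0.29   0.08 ]
b [ 0.278 -0.238  0.04 ]
b [ 0.278 -0.357  0.04 ]
b [ 0.205 -0.36   0.04 ]
b [ 0.205 -0.239  0.04 ]
```

View pics/c_top.png

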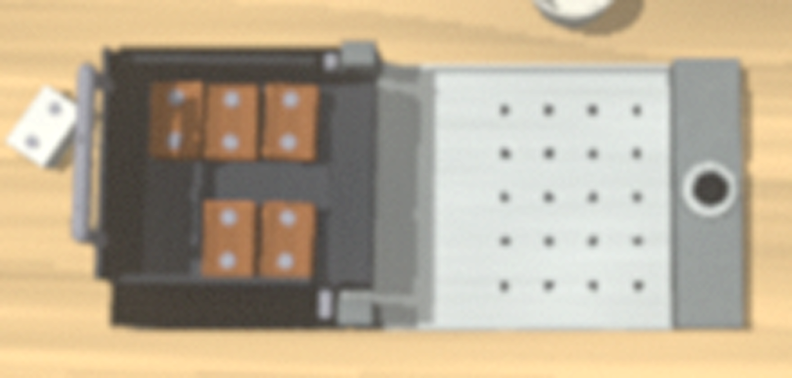

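View pics/c_scene.png

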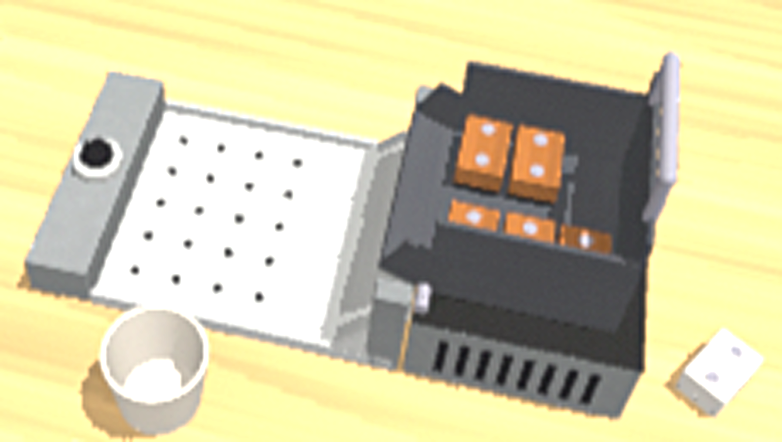

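Five feet are in the tub, three in one row and two in the other. Both views agree, and the white and blue look-alikes lie outside. The block at (356,288) measures about 70×110 mm, so it is the carton. I'll check IK along the rocking arc and take a close wrist view of the handle.

```bash
cat >> h.py <<'E'
PSI=0.017
def ori(phi=0,yaw=PSI,flip=True):
    s=-1 if flip else 1
    M=np.array([[s,0,0],[0,0,s],[0,-1,0]]).T if 0 else np.column_stack([(s,0,0),(0,0,-1),(0,s,0)])
    return (R.from_euler('z',yaw)*R.from_euler('x',phi)*R.from_matrix(M)).as_quat()
E
python3 - <<'E'
from h import *
H=np.array([.57,.373,.265]);
for fl in(True,False):
  for th,ph in [(0,0),(30,0),(67,0),(67,30),(70,45)]:
    t=np.radians(th); r=np.array([0,.157*np.cos(t)-.175*np.sin(t),.157*np.sin(t)+.175*np.cos(t)])
    p=H-[0,.157,.175]+r
    q=kinematics.solve_ik(p,ori(np.radians(ph),flip=fl)); print(fl,th,ph,None if q is None else np.round(q,2))
q=None
for fl in (True,False):
    try:
        bot.reach([.55,.36,.42],ori(0,flip=fl)); print('ok',fl); break
    except bot.IKError: print('ik',fl)
im,K,V=shot('wrist','w1'); np.savez('pics/w1.npz',K=K,V=V)
o=get_obs(); print(o['time_s'],o['position'],np.round(o['joint_pos'],2), -V[:3,:3].T@V[:3,3],V[:3,:3].round(2),K)
E
```

```text
True 0 0 [ 0.58  0.43  1.49 -0.    1.23  2.13]
True 30 0 [ 0.43  0.3   1.54 -0.    1.3   1.99]
True 67 0 [ 0.2   0.24  1.67 -0.    1.24  1.75]
True 67 30 [-0.08  0.26  1.73  0.55  1.25  1.27]
True 70 45 [-0.22  0.34  1.76  0.78  1.35  1.03]
False 0 0 [ 0.58  0.43  1.49 -0.    1.23 -1.01]
False 30 0 [ 0.43  0.3   1.54 -0.    1.3  -1.16]
False 67 0 [ 0.2   0.24  1.67 -0.    1.24 -1.39]
False 67 30 [-0.08  0.26  1.73  0.55  1.25 -1.88]
False 70 45 [-0.22  0.34  1.76  0.78  1.35 -2.11]
ok True
3.725 [0.55033273 0.35946225 0.41988932] [ 0.58  0.3   1.34 -0.    1.5   2.13] [0.63528366 0.36047605 0.54680279] [[ 0.02 -1.   -0.  ]
 [-0.95 -0.02  0.33]
 [-0.33 -0.   -0.95]] [[276.56202487   0.         259.74010153]
 [  0.         276.56202487 191.13691307]
 [  0.           0.           1.        ]]
```

View pics/w1.png

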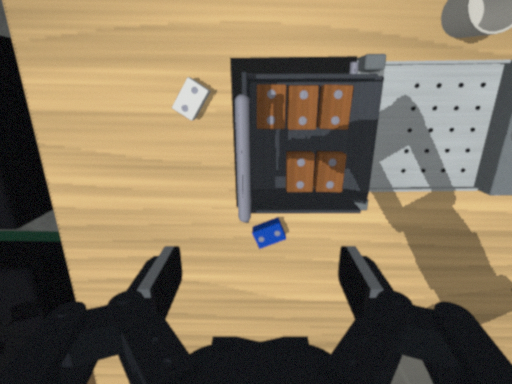

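Wrist view: the handle bar runs (242,97) to (245,220), the five feet are clear, and the blue (269,233) and white (191,98) blocks lie outside. I'll triangulate the bar ends and machine points across views.

```bash
python3 - <<'E'
from h import *
L=lambda n:(lambda d:(d['K'],d['V']))(np.load(f'pics/{n}.npz'))
W,T,S=L('w1'),L('top0'),L('scene0')
def rep(n,**k):
    o=[(*{'w':W,'t':T,'s':S}[c],uv) for c,uv in k.items()]; p=tri(*o); print(n,p.round(4),[np.round(proj(a,b,p)-uv,1) for a,b,uv in o])
rep('bar far',w=(242,97),t=(123.6,144),s=(374.5,237))
rep('bar near',w=(245,220),t=(123,192.3),s=(378,192))
rep('bar far wt',w=(242,97),t=(123.6,144)); rep('near wt',w=(245,220),t=(123,192.3))
rep('button',t=(297.2,177),s=(208,221))
for uv in [(372,64),(504,63),(370,190),(478,192)]: print('tray z.018',uv,onplane(*W,uv,.018).round(4))
for c,uv in (('t',(220,143)),('t',(287,143)),('t',(220,215.5)),('t',(287,215.5))): print(onplane(*T,uv,.018).round(4))
# bar axis by mask in wrist view: fit
im=cv2.imread('pics/w1.png'); hsv=cv2.cvtColor(im,cv2.COLOR_BGR2HSV)
roi=np.zeros(im.shape[:2],np.uint8); roi[105:212,230:262]=1
m=((hsv[...,1]<90)&(hsv[...,2]>70)&(roi>0)).astype(np.uint8)
ys,xs=np.nonzero(m); v=cv2.fitLine(np.column_stack([xs,ys]).astype(np.float32),cv2.DIST_HUBER,0,.01,.01).ravel(); print(len(xs),v)
for y in (97,158,220):
    print(onplane(*W,(v[2]+(y-v[3])*v[0]/v[1],y),.265).round(4))
E
```

```text
bar far [0.6355 0.3833 0.2349] [array([-3.4, -1.8]), array([2. , 0.3]), array([ 0.8, -0.6])]
bar near [0.5012 0.3765 0.2591] [array([-1.1, -0.2]), array([-0.3, -0. ]), array([-0.8, -0.1])]
bar far wt [0.6323 0.3794 0.2619] [array([-1.4,  1.7]), array([ 0.5, -0.6])]
near wt [0.5012 0.3754 0.2596] [array([-0.1,  0. ]), array([ 0., -0.])]
button [ 0.5824 -0.1075  0.0608] [array([ 0.2, -0.1]), array([0.2, 0. ])]
tray z.018 (372, 64) [0.6911 0.166  0.018 ]
tray z.018 (504, 63) [ 0.6966 -0.0637  0.018 ]
tray z.018 (370, 190) [0.4593 0.1354 0.018 ]
tray z.018 (478, 192) [ 0.4589 -0.0836  0.018 ]
[0.6927 0.1421 0.018 ]
[ 0.6989 -0.0762  0.018 ]
[0.4568 0.1338 0.018 ]
[ 0.4627 -0.0807  0.018 ]
1587 [2.5766456e-02 9.9966800e-01 2.4216785e+02 1.5775029e+02]
[0.6339 0.3792 0.265 ]
[0.5741 0.3779 0.265 ]
[0.5037 0.3764 0.265 ]
```

```bash
sed -i 's/^PSI=.*/PSI=0.023/' h.py; python3 - <<'E'
from h import *
hand.move_gripper(.05,60)
bot.reach([.569,.3765,.33],ori())
bot.servo_line([.569,.3765,.262],velocity=.08)
o=get_obs(); print(o['wrist_force'],o['position'])
hand.move_gripper(0.0,60)
o=get_obs(); print(o['time_s'],o['gripper_width'],o['wrist_force'],o['position'])
shot('wrist','w2')
E
```

```text
[ 0.03050741 -0.23434075  0.07619001] [0.56927197 0.37670334 0.26251835]
6.0583 0.012306883130806709 [-1.1466591   1.4597403   3.43047337] [0.56916149 0.37703777 0.2626316 ]
```

View pics/w2.png

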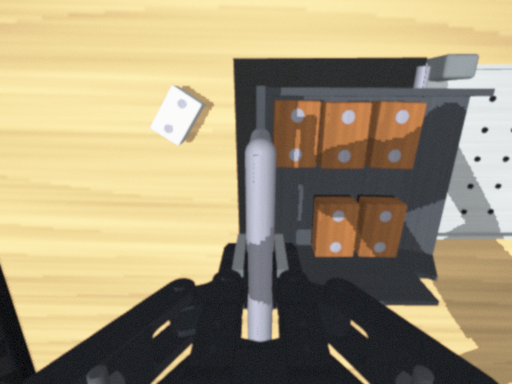

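The bar sits between the pads at (260,250). I'll rock in 6° steps with force logging, up to about 45° first.

```bash
cat >> h.py <<'E'
H0=np.array([.569,.377,.2646]); RZ=R.from_euler('z',PSI)
E0=H0-RZ.apply([0,.157,.175])
def rock(a,b,step=6,v=.1,k=.5,lim=60):
    n=max(1,int(np.ceil(abs(b-a)/step)))
    for th in np.linspace(a,b,n+1)[1:]:
        t=np.radians(th); ph=t*k
        p=E0+RZ.apply(R.from_euler('x',t).apply([0,.157,.175]))+RZ.apply([0,.002*np.sin(ph),-.002*np.cos(ph)])
        bot.servo_line(p,ori(ph),velocity=v)
        o=get_obs(); print(round(th),round(o['time_s'],2),o['wrist_force'].round(1) if hasattr(o['wrist_force'],'round') else np.round(o['wrist_force'],1),round(o['gripper_width'],4),np.round(np.array(o['position'])-p,4))
        if np.linalg.norm(o['wrist_force'])>lim: print('STOP'); return th
    return b
E
python3 - <<'E'
from h import *
rock(0,42)
shot('scene','s2')
E
```

```text
6 6.5 [  2.3  13.7 -10.2] 0.0118 [-0.      0.0013 -0.0008]
12 6.89 [ 2.  13.3 -6.9] 0.0126 [-0.0001  0.0015 -0.0004]
18 7.28 [ 1.1 12.7 -4.2] 0.0122 [-0.0001  0.0017  0.0003]
24 7.67 [-0.3 13.2  0.9] 0.0125 [-0.0002  0.0018  0.0009]
30 8.07 [-3.4 13.1  5. ] 0.0126 [-0.0002  0.0019  0.0017]
36 8.46 [-4.5 12.5 10.1] 0.0122 [-0.0003  0.0022  0.0023]
42 8.85 [-7.1 10.6 16.4] 0.0121 [-0.0003  0.0022  0.0033]
```

View pics/s2.png

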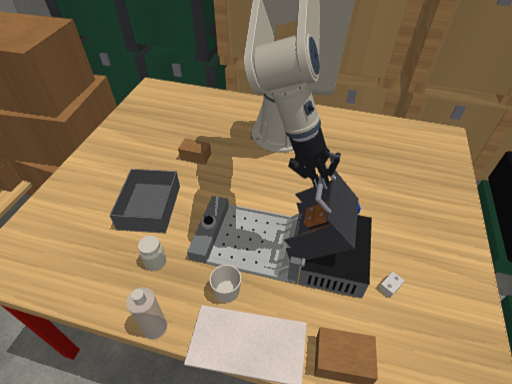

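The tub rocks cleanly, edge on the stand; the upward push shows the pivot sits about 3 mm higher than assumed. I'll correct for that and go on to 69°.

```bash
python3 - <<'E'
import h; from h import *
h.E0=E0+[0,0,.003]
rock(42,69,step=5,v=.08); bot.dwell(1.2)
o=get_obs(); print(o['time_s'],np.round(o['wrist_force'],1),o['gripper_width'])
a=shot('scene')[0]; b=shot('top')[0]
c=lambda i:cv2.convertScaleAbs(cv2.resize(i,None,fx=3,fy=3,interpolation=cv2.INTER_CUBIC),alpha=1.4)
cv2.imwrite('pics/p3.png',np.vstack([c(a[165:265,180:400]),c(b[125:225,100:320])]))
E
```

```text
46 9.28 [-4.8  7.3  7.8] 0.0119 [-0.0005  0.001   0.0012]
51 9.67 [-4.7  3.8 13.8] 0.0118 [-0.0003  0.0008  0.002 ]
56 10.05 [-5.6  4.2 15.4] 0.012 [-0.0001  0.0009  0.0026]
60 10.43 [-4.   2.8 19.4] 0.012 [0.0002 0.0007 0.003 ]
64 10.82 [-8.8  3.9 27.8] 0.0119 [0.0003 0.0016 0.0046]
69 11.2 [-10.6  10.   40.6] 0.0117 [0.0003 0.0034 0.0069]
12.4 [-10.8   9.2  39.5] 0.011911781661228884
```

View pics/p3.png

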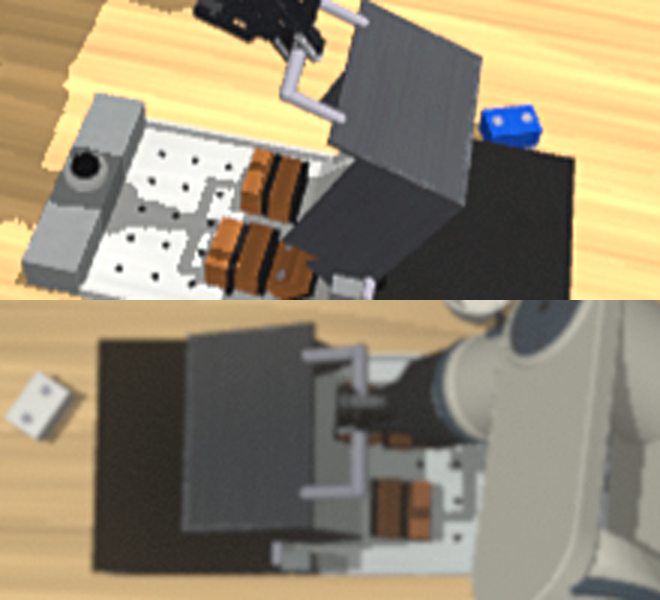

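In the scene crop all five feet seem to be out: two at (275,185) and three at (255,255), the last one close to the lip. I'll lower part way and look.

```bash
python3 - <<'E'
import h; from h import *
h.E0=E0+[0,0,.005]
rock(69,48,step=5,v=.06); bot.dwell(.5)
a=shot('scene')[0]; b=shot('wrist')[0]
c=lambda i:cv2.convertScaleAbs(cv2.resize(i,None,fx=3,fy=3,interpolation=cv2.INTER_CUBIC),alpha=1.4)
cv2.imwrite('pics/p4.png',c(a[165:275,180:400]))
E
```

```text
65 12.95 [-2.   7.8 16.2] 0.0116 [0.0002 0.0024 0.0032]
61 13.38 [-1.5  3.8  9. ] 0.012 [0.0001 0.0013 0.0016]
56 13.82 [0.3 3.3 3.5] 0.0118 [-0.0001  0.0006  0.0004]
52 14.25 [0.6 2.7 0.5] 0.0118 [-0.0002  0.0001 -0.0003]
48 14.68 [ 1.2  4.2 -3.8] 0.012 [-0.0003 -0.0001 -0.0008]
```

View pics/p4.png

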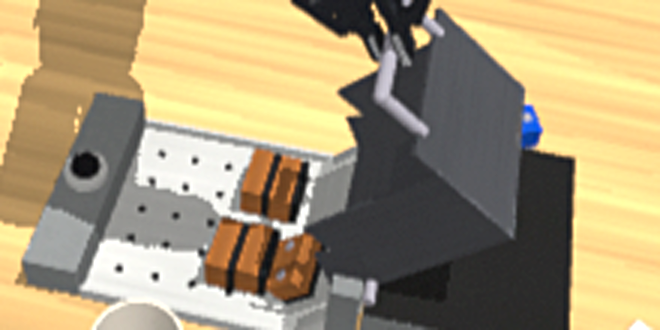

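All five feet are out, and the fifth leans on the chute foot at (295,265). I'll set the tub upright and release.

```bash
python3 - <<'E'
import h; from h import *
h.E0=E0+[0,0,.003]
rock(48,6,step=6,v=.1)
h.E0=E0+[0,0,.001]
rock(6,0,step=3,v=.03); bot.dwell(.3)
o=get_obs(); print(np.round(o['wrist_force'],1))
hand.move_gripper(.05)
o=get_obs(); print(np.round(o['wrist_force'],1))
bot.servo_line([.569,.3765,.34],velocity=.12)
bot.reach([.45,-.11,.33],ori())
im,K,V=shot('top'); im2,K2,V2=shot('scene'); np.savez('pics/t5.npz',K=K,V=V)
cv2.imwrite('pics/t5.png',im); cv2.imwrite('pics/s5.png',im2)
c=lambda i:cv2.convertScaleAbs(cv2.resize(i,None,fx=3,fy=3,interpolation=cv2.INTER_CUBIC),alpha=1.4)
cv2.imwrite('pics/p5.png',np.vstack([c(im[130:230,100:320]),c(im2[180:280,180:400])])); print(get_obs()['time_s'])
E
```

```text
42 15.68 [-1.9  5.4 -3.3] 0.012 [-0.0004  0.0016  0.0012]
36 16.07 [-3.2  6.8 -2.9] 0.0121 [-0.0005  0.0021  0.0011]
30 16.46 [-2.7  6.6 -3.3] 0.012 [-0.0006  0.0018  0.0007]
24 16.85 [-3.8  7.8 -4.2] 0.0115 [-0.0006  0.0022  0.0006]
18 17.24 [-3.3  9.7 -5.3] 0.0117 [-0.0008  0.0027  0.0005]
12 17.63 [-4.5  8.9 -4.8] 0.0121 [-0.0008  0.0025  0.0003]
6 18.02 [-2.1  7.2 -7. ] 0.0119 [-0.0008  0.0024 -0.0002]
3 18.62 [-4.5 11.4 -5.1] 0.0116 [-0.0009  0.0032  0.0008]
0 19.18 [-9.   1.   5.1] 0.0116 [-0.0009  0.0014  0.0024]
[-8.9  1.8  6.9]
[-1.3 -0.2  0. ]
22.6333
```

View pics/p5.png

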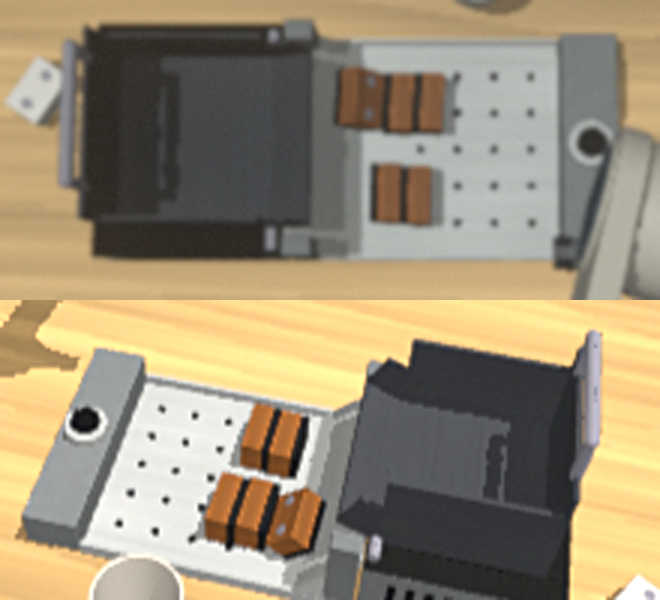

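The tub is upright and empty. Five feet are in the tray: four on their sides in close rows, and the fifth leaning on the chute at top-crop (355,98). Before pressing I'll make room so the leaner lies in the tray. First I need wrist views from two places to locate the feet.

```bash
python3 - <<'E'
from h import *
hand.move_gripper(.085)
bot.reach([.56,.09,.33],ori()); im,K,V=shot('wrist','wa'); np.savez('pics/wa.npz',K=K,V=V)
bot.reach([.56,.03,.33],ori()); im2,K2,V2=shot('wrist','wb'); np.savez('pics/wb.npz',K=K2,V=V2)
cv2.imwrite('pics/p6.png',np.vstack([cv2.resize(i[0:200,80:480],(800,400))[:300] for i in (im,im2)])); print(get_obs()['time_s'])
E
```

```text
24.4333
```

View pics/p6.png

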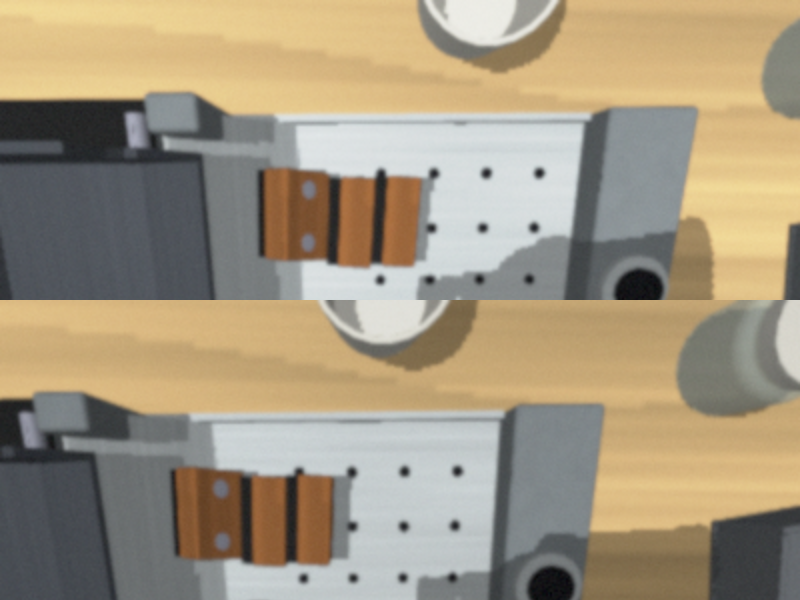

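```bash
python3 - <<'E'
from h import *
L=lambda n:(lambda d:(d['K'],d['V']))(np.load(f'pics/{n}.npz'))
a,b=L('wa'),L('wb'); f=lambda u,v:(80+u/2,v/2)
O=np.array([.577,.063,0]); m=lambda p:RZ.inv().apply(p-O).round(4)
for n,ua,ub in [('A-y edge',(420,222),(333,221)),('A/B edge',(375,222),(287,221)),('B/C',(328,218),(242,217)),('C ridge',(289,215),(203,213)),('A far corner',(425,179),(334,176)),('A near corner',(416,266),(332,265)),('button',(639,290),(552,286))]:
    p=tri((*a,f(*ua)),(*b,f(*ub))); print(n,p.round(4),m(p))
for n,uv in [('wallfar',(590,117)),('wallfar2',(276,117))]: print(n,onplane(*a,f(*uv),.018).round(4))
E
```

```text
A-y edge [0.6248 0.0477 0.0491] [ 0.0474 -0.0164  0.0491]
A/B edge [0.6243 0.0797 0.054 ] [0.0477 0.0156 0.054 ]
B/C [0.6259 0.1131 0.0439] [0.05   0.049  0.0439]
C ridge [0.6276 0.1411 0.0432] [0.0524 0.0769 0.0432]
A far corner [0.6539 0.0468 0.0568] [ 0.0765 -0.018   0.0568]
A near corner [0.5936 0.0484 0.046 ] [ 0.0163 -0.015   0.046 ]
button [ 0.584  -0.1076  0.0666] [ 0.0031 -0.1707  0.0666]
wallfar [ 0.6991 -0.0736  0.018 ]
wallfar2 [0.6936 0.1523 0.018 ]
```

```bash
cat >> h.py <<'E'
O=np.array([.577,.063,0])
mw=lambda p:O+RZ.apply(p)      # machine->world
wm=lambda p:RZ.inv().apply(np.asarray(p)-O)
def down(yaw):  # jaws along direction yaw (world), tool down; choose the half turn with IK joint5 nearest 0
    best=None
    for y in (yaw-np.pi/2,yaw+np.pi/2):
        q=ori(0,y)
        for c in [q]:
            j=kinematics.solve_ik([.6,.0,.25],c)
            if j is not None and (best is None or abs(j[5])<best[0]): best=(abs(j[5]),c)
    return best[1]
E
python3 - <<'E'
from h import *
q=down(PSI); hand.move_gripper(.078,40)
p=np.array([.6245,.0965,.0])
bot.reach(p+[0,0,.12],q); bot.servo_line(p+[0,0,.030],velocity=.1)
o=get_obs(); print(np.round(o['joint_pos'],2),np.round(o['wrist_force'],1))
hand.move_gripper(0.,30); print(get_obs()['gripper_width'])
bot.servo_line(p+RZ.apply([0,-.06,.030]),velocity=.08); print(np.round(get_obs()['wrist_force'],1))
hand.move_gripper(.078)
bot.servo_line(p+RZ.apply([0,-.06,.15]),velocity=.15)
bot.reach([.53,.06,.36],ori()); im,K,V=shot('wrist','wc'); np.savez('pics/wc.npz',K=K,V=V)
bot.reach([.53,-.01,.36],ori()); im2,K2,V2=shot('wrist','wd'); np.savez('pics/wd.npz',K=K2,V=V2)
cv2.imwrite('pics/p7.png',np.vstack([cv2.resize(i[0:150,80:480],(800,300)) for i in (im,im2)])); print(get_obs()['time_s'])
E
```

```text
[0.15 0.63 1.75 0.   0.76 0.13] [0.2 0.2 0.3]
0.06194106779368214
[ 0.3 -1.8  6.4]
31.4167
```

View pics/p7.png

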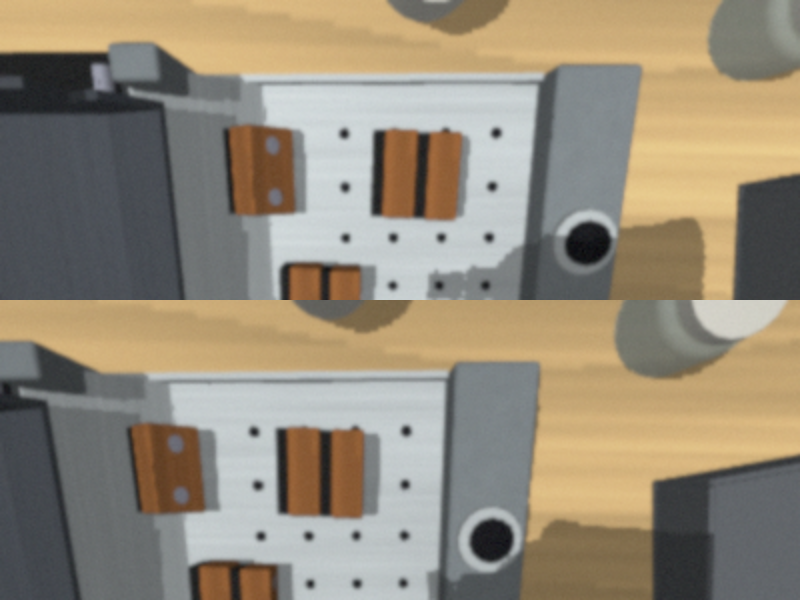

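Both views show the A/B pair at (418,172) free-standing and foot C at (262,170) lying on its sole against the chute's lower end. I'll lift C with a tilted tool, lay it flat in the tray, then press the button.

```bash
cat >> h.py <<'E'
def tilt(q,phi): # lean tool about machine x
    return (R.from_rotvec(RZ.apply([phi,0,0]))*R.from_quat(q)).as_quat()
def appr(phi): return RZ.apply([0,np.sin(phi),-np.cos(phi)])
def st(): o=get_obs(); return round(o['time_s'],1),np.round(o['wrist_force'],1),round(o['gripper_width'],4)
E
python3 - <<'E'
from h import *
q=down(PSI); ph=np.radians(35); q1=tilt(q,ph)
c=mw([wm([.6275,.14,0])[0],.078,.032]); print(c)
t=c-.012*appr(ph)
hand.move_gripper(.078,40)
bot.reach(t-.09*appr(ph),q1); bot.servo_line(t,velocity=.08); print(st())
hand.move_gripper(0.,40); print(st())
bot.servo_line(t+RZ.apply([0,-.015,.03]),velocity=.1)
p2=np.radians(-13); c2=mw([wm(c)[0],.032,.024]); t2=c2-.012*appr(p2)
bot.servo_line(t2+[0,0,.03],tilt(q,p2),velocity=.1)
bot.servo_line(t2,velocity=.06); print(st())
hand.move_gripper(.078); bot.servo_line(t2+[0,0,.1],velocity=.15)
# look
bot.reach([.50,.04,.36],ori()); im,K,V=shot('wrist','we'); np.savez('pics/we.npz',K=K,V=V)
im2,K,V=shot('top','te')
cv2.imwrite('pics/p8.png',np.vstack([cv2.resize(im[0:150,80:480],(800,300)),cv2.resize(im2[100:220,100:420],(800,300))])); print(st())
E
```

```text
[0.62744982 0.14218119 0.032     ]
(34.8, array([-0.3, -0.3,  0.1]), 0.0781)
(35.0, array([-0.1, -4.5,  5.1]), 0.0611)
(37.3, array([ 0.9,  0.3, -0.1]), 0.0609)
(39.6, array([0.6, 0.4, 0.5]), 0.0779)
```

View pics/p8.png

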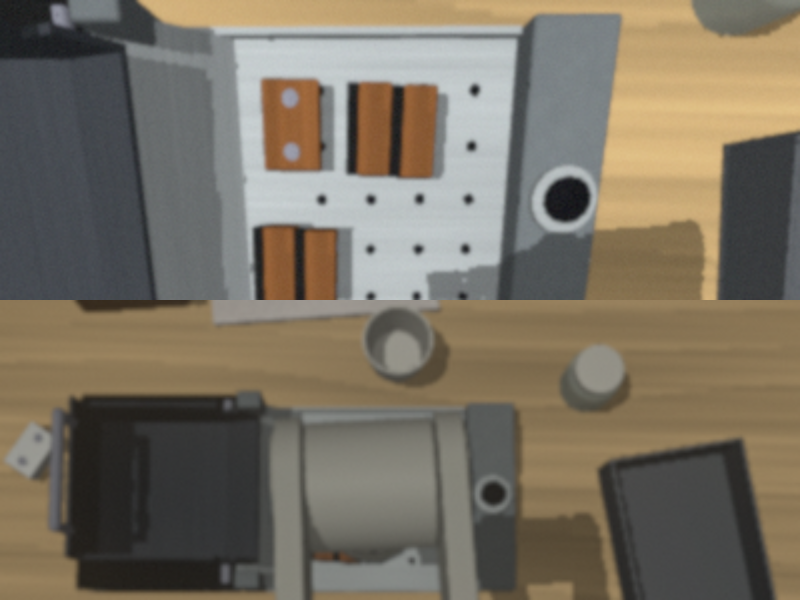

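All five feet lie in the tray: C flat at (291,125), A/B at (393,130) and D/E at (298,265). Now I'll press the button, watching the force.

```bash
python3 - <<'E'
from h import *
hand.move_gripper(0.,40)
q=ori(); p=np.array([.583,-.1075,0])
bot.reach(p+[0,0,.14],q); bot.servo_line(p+[0,0,.09],velocity=.1); print(st())
for z in np.arange(.088,.068,-.002):
    bot.servo_line(p+[0,0,z],velocity=.04); s=st(); print(round(z,3),s[1],round(get_obs()['position'][2],4))
    if s[1][2]>22: break
bot.dwell(.4); print(st())
bot.servo_line(p+[0,0,.14],velocity=.15)
bot.reach([.44,.02,.36],ori()); im,K,V=shot('wrist','wf'); np.savez('pics/wf.npz',K=K,V=V)
bot.reach([.44,-.05,.36],ori()); im2,K2,V2=shot('wrist','wg'); np.savez('pics/wg.npz',K=K2,V=V2)
cv2.imwrite('pics/p9.png',np.vstack([cv2.resize(i[0:150,80:480],(800,300)) for i in (im,im2)])); print(st())
E
```

```text
(42.1, array([0.6, 0.5, 0.1]), 0.0001)
0.088 [ 1.  -0.   1.8] 0.0887
0.086 [2.2 0.5 3.2] 0.0863
0.084 [2.6 0.1 3.4] 0.0842
0.082 [ 1.   0.7 12. ] 0.083
0.08 [-5.3  1.9 30.1] 0.0826
(43.7, array([-5.9,  2.4, 30.3]), -0.0)
(45.9, array([-0.4, -0.2, -0.9]), -0.0001)
```

View pics/p9.png

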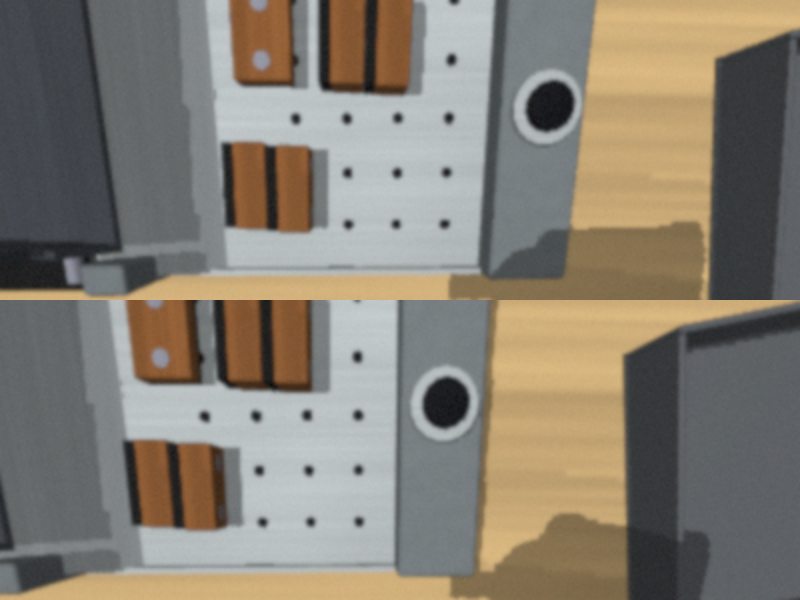

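The button bottomed after 6 mm of travel at 30 N. D/E stand at (268,187) in the first picture. I'll test a colour-mask detector offline on the saved frames so I can re-check the feet before each grasp.

```bash
cat >> h.py <<'E'
def feet(im,K,V,z=.046,amin=120):
    """orange blobs inside the tray -> list of (centre world, dims, long-axis yaw)"""
    h=cv2.cvtColor(im,cv2.COLOR_BGR2HSV)
    m=cv2.inRange(h,(4,120,60),(16,255,255)); m=cv2.morphologyEx(m,cv2.MORPH_OPEN,np.ones((3,3)))
    out=[]
    for c in cv2.findContours(m,cv2.RETR_EXTERNAL,cv2.CHAIN_APPROX_NONE)[0]:
        if cv2.contourArea(c)<amin: continue
        P=np.array([onplane(K,V,p,z)[:2] for p in c[:,0,:]],np.float32)
        (x,y),(w,l),a=cv2.minAreaRect(P); a=np.radians(a)
        if w>l: w,l=l,w
        else: a+=np.pi/2
        g=wm([x,y,0])
        if abs(g[0])<.13 and -.145<g[1]<.13:
            out.append((np.array([x,y]),w,l,(a-PSI+np.pi/2)%np.pi-np.pi/2))
    return out
E
python3 - <<'E'
from h import *
L=lambda n:(lambda d:(d['K'],d['V']))(np.load(f'pics/{n}.npz'))
for n in('we','wf','wg'):
    print(n)
    for p,w,l,a in feet(cv2.imread(f'pics/{n}.png'),*L(n)): print(p.round(4),round(w,3),round(l,3),round(np.degrees(a),1))
f,g=L('wf'),L('wg'); u=lambda a,b:(80+a/2,b/2)
for n,a,b in [('E',(288,187),(192,185)),('D',(244,187),(147,185))]: print(n,tri((*f,u(*a)),(*g,u(*b))).round(4))
print('tote corner',tri((*g,u(682,27)),(*L('top0'),(341.5,166))).round(4), onplane(*L('top0'),(341.5,166),.08).round(4))
print([np.round(kinematics.solve_ik([.53,-.35,.2],down(1.77)),2)])
E
```

```text
we
[0.5263 0.0724] 0.024 0.06 -1.7
[0.528  0.1047] 0.025 0.061 -2.1
[0.6271 0.0018] 0.024 0.059 -1.0
[0.6277 0.0333] 0.025 0.059 -1.4
[0.6287 0.0922] 0.04 0.058 -0.2
wf
[0.5254 0.0722] 0.026 0.057 -0.5
[0.5268 0.105 ] 0.026 0.058 -0.5
[0.6208 0.0017] 0.023 0.055 -1.3
[0.6207 0.0335] 0.025 0.054 -1.0
[0.6212 0.0916] 0.041 0.05 0.0
wg
[0.5253 0.0699] 0.032 0.057 -0.2
[0.5267 0.1053] 0.025 0.058 -1.5
[0.6197 0.0013] 0.025 0.054 -1.9
[0.6199 0.0343] 0.025 0.053 -3.5
[0.6204 0.0891] 0.044 0.048 -0.2
E [0.5266 0.0748 0.0514]
D [0.5258 0.1065 0.0557]
tote corner [ 0.6143 -0.2326  0.1199] [ 0.6178 -0.2417  0.08  ]
[array([-0.59,  0.42,  1.65, -0.  ,  1.07,  0.79])]
```

The detector agrees with the triangulation to within 2–3 mm. Next is a pick-and-place routine: look, grasp across the 62 mm length, and place in a row in the tote. I'll do one foot first and check it.

```bash
cat >> h.py <<'E'
TC=np.array([.533,-.349]); TY=.20
LOOK=[.50,.04,.36]
def look():
    bot.reach(LOOK,ori()); im,K,V=shot('wrist'); return feet(im,K,V)
def collect(f,slot):
    p,w,l,a=f; flat=w>.034
    q=down(PSI+a)
    c=np.array([*p,0]); 
    if not flat: c=c+RZ.apply([0,.004,0])
    hand.move_gripper(.078,60)
    bot.reach(c+[0,0,.13],q); bot.servo_line(c+[0,0,.030],velocity=.15)
    hand.move_gripper(0.,60); s1=st()
    bot.servo_line(c+[0,0,.15],velocity=.2); s2=st(); print('grip',c.round(3),s1,s2)
    if s2[2]<.05: return False
    t=np.array([*(TC+np.array([np.cos(TY),np.sin(TY)])*slot),0]); qt=down(TY+np.pi/2)
    bot.reach(t+[0,0,.17],qt); s=st()
    if s[2]<.05: print('LOST',s); return False
    bot.servo_line(t+[0,0,.036],velocity=.15); print('at tote',st())
    hand.move_gripper(.075); bot.servo_line(t+[0,0,.17],velocity=.25); return True
E
python3 - <<'E'
from h import *
L=lambda n:(lambda d:(d['K'],d['V']))(np.load(f'pics/{n}.npz'))
for a,b in (((179,172),(357,233)),((130,171),(410,223))): print('tote rim',tri((*L('scene0'),a),(*L('top0'),b)).round(3))
F=sorted(look(),key=lambda f:wm([*f[0],0])[1]); print(len(F),[np.round(f[0],3) for f in F])
print(collect(F[0],-.08))
bot.reach([.46,-.33,.33],ori()); shot('wrist','wt'); print(st())
E
```

```text
tote rim [ 0.411 -0.288  0.075]
tote rim [ 0.449 -0.46   0.069]
5 [array([0.627, 0.002]), array([0.628, 0.033]), array([0.526, 0.073]), array([0.628, 0.092]), array([0.528, 0.105])]
grip [0.627 0.006 0.   ] (49.7, array([-0.3,  0.4,  6.6]), 0.061) (50.5, array([-0.2,  0. , -1.1]), 0.0614)
at tote (53.0, array([-0.6, -0. , -1.4]), 0.0613)
True
(54.8, array([ 0. , -0.3, -1. ]), 0.0749)
```

View pics/wt.png

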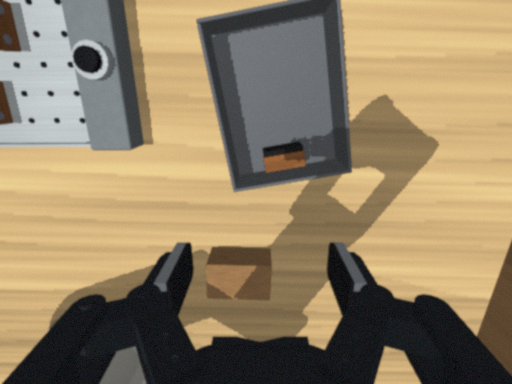

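The first foot stands at the tote's near end at (284,157), well inside. I'll go on with the rest, re-detecting before each.

```bash
python3 - <<'E'
from h import *
for slot in (-.041,-.003,.035,.077):
    F=sorted(look(),key=lambda f:(f[1]>.034,wm([*f[0],0])[1])); print(len(F),[(*np.round(f[0],3),round(f[1],3),round(np.degrees(f[3]))) for f in F])
    if not F or not collect(F[0],slot): print('problem'); break
F=look(); print('left in tray',len(F))
bot.reach([.40,-.2,.42],ori()); im,_,_=shot('wrist'); im2,_,_=shot('top')
cv2.imwrite('pics/end.png',np.hstack([im[:,:400],im2[:,:400]])); print(st())
E
```

```text
4 [(np.float64(0.628), np.float64(0.034), 0.024, 0), (np.float64(0.527), np.float64(0.073), 0.024, -1), (np.float64(0.528), np.float64(0.105), 0.026, -1), (np.float64(0.629), np.float64(0.092), 0.04, 0)]
grip [0.628 0.038 0.   ] (58.9, array([-0.8, -0.3,  7. ]), 0.061) (59.7, array([-0.4, -0.5, -1.2]), 0.0606)
at tote (62.3, array([ 0.4,  0.4, -0.4]), 0.0612)
3 [(np.float64(0.527), np.float64(0.073), 0.024, -1), (np.float64(0.528), np.float64(0.105), 0.026, -1), (np.float64(0.629), np.float64(0.092), 0.04, 0)]
grip [0.526 0.077 0.   ] (67.6, array([-1. ,  0.2,  6.9]), 0.0614) (68.3, array([-0. , -0. , -0.6]), 0.0613)
at tote (70.9, array([ 0.4,  0.5, -0.7]), 0.0611)
2 [(np.float64(0.527), np.float64(0.104), 0.026, -1), (np.float64(0.629), np.float64(0.092), 0.04, 0)]
grip [0.527 0.108 0.   ] (76.2, array([-0.2, -0.1,  6.8]), 0.0611) (76.9, array([-0.5,  0.2, -1.3]), 0.0612)
at tote (79.6, array([ 0.6,  0.4, -1.4]), 0.0613)
1 [(np.float64(0.629), np.float64(0.092), 0.04, 0)]
grip [0.629 0.092 0.   ] (84.9, array([-0.6, -0. ,  6.7]), 0.0609) (85.7, array([-0.5,  0.1, -1.2]), 0.0611)
at tote (88.3, array([ 0.3, -0.1, -0.1]), 0.0606)
left in tray 0
(92.0, array([-0.3, -1. ,  0. ]), 0.0749)
```

View pics/end.png

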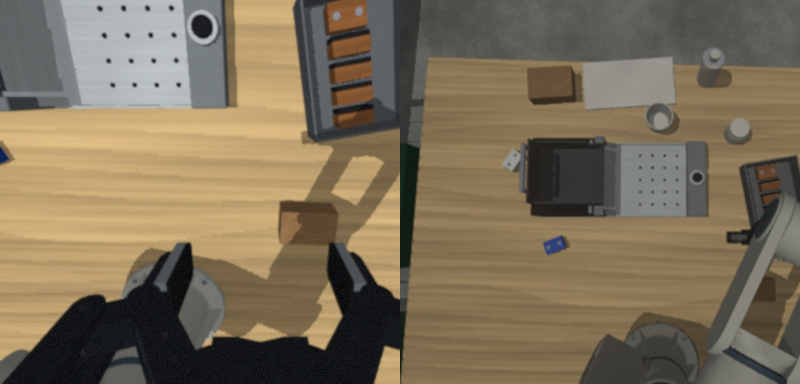

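All five feet stand in the tote (five orange blocks at x≈350, left picture). The tray and tub are empty, the tub is upright in its place, the other objects are unmoved, and the robot touches nothing.

```bash
python3 -c "
from h import *
bot.dwell(.5); hand_in(); print(st())"
```

```text
the job is handed in; nothing more can be done
the job is handed in; nothing more can be done
```

The job is done and handed in at about 92 s of the 210 s allowed; no verdict was reported.

- **Pouring:** I rocked the tub by its handle to about 69°, with the wrist force peaking near 41 N. All five feet present slid out, and I set the tub back upright and let go.
- **Leaning foot:** One foot came to rest leaning on the chute. I pulled the foot next to it clear and laid the leaning one flat in the tray before pressing the button.
- **Button:** It bottomed after about 6 mm of travel at 30 N.
- **Collecting:** I moved the feet one at a time into the grey tote, with no slip or knock noticed.

**Last checks:** The final pictures show five feet in the tote, the tray and tub empty, and the tub on its stand. The jar, bucket, carton and the blue and white look-alikes looked undisturbed.

**Checks that disagreed:**
- One attempt to measure a tote corner gave a rim height of 0.12 m, because the corner was cut off in the picture. I dropped it; two other corners gave 0.069 and 0.075 m against 0.08 m in the text.
- During the pour, the tub's pivot seemed about 3–5 mm higher than I first assumed, so I adjusted the path for it.

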